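Start the dust extraction at the sanding bench

TASK

Get the dust extraction running for sanding the boat: with the closed fingertips, first push the blast gate's slide fully open by its upright tab so that the round hole lies bare, then press the raised end of the big rocker fully down, and last press the flat square start key fully in so that it stays in. Leave the mushroom-shaped stop button alone. Only push and press: do not pick up, shift or tip the two switch boxes or anything else on the bench, and finish clear of everything.

Things in the scene. Friction and masses are not known exactly. Their poses are not given: they have to be found in the camera images.
- gate_base: Blast gate, screwed down: a flat grey base 104 (x) by 150 (y) by 14 mm lying on the bench with a round black inlet hole of 60 mm, and an aluminium rail along each long side, 26 mm high. An aluminium slide plate covers the hole when shut and slides along the base's +y, baring the hole. Origin at the centre of the underside; x across, y the opening direction, z up.
- gate (a joint): The blast gate's slide, in m: 0 shut, 0.066 fully open, at a hard stop. It starts between 0 and 0.014, needs about 3 N and stays where it is left.
- gate_tab (a point): Middle of the top edge of the slide's upright aluminium tab, 56 mm above the bench; axes as the gate base. The tab is 50 mm wide (x), 6 mm thick (y) and stands 36 mm above the plate, whose top is 20 mm above the bench. It is pushed along +y on its -y face.
- rocker_box: Grey radio switch box 110 (x) by 84 (y) by 48 mm, about 0.95 kg, standing loose on four rubber feet, with one large grey rocker in a black frame in the middle of its top. Origin at the centre of the underside, z up.
- rocker (a joint): The rocker, in rad: 0 off (the end towards the box's +x stands up), 0.40 on (that end fully down, its face level), at a hard stop. It starts between 0 and 0.05, needs about 3 N at the end and stays where it is left.
- rocker_on_end (a point): Point on the rocker's upper face, 24 mm from the pivot towards the raised end, moving with the rocker; this is where to press. The pivot lies 56 mm above the bench over the box's centre; the rocker is 66 mm long (x) and 36 mm wide (y), shaped as a shallow V. The point is about 69 mm above the bench when off and 60 mm when on.
- starter_box: Grey radio starter box 94 (x) by 144 (y) by 52 mm, about 0.95 kg, standing loose on four rubber feet. On top: a flat square start key (at y = +36 mm), a mushroom-shaped round stop button (at y = -36 mm) and a small clear lamp lens. Origin at the centre of the underside, z up.
- start (a joint): Travel of the start key in m: 0 out, 0.006 fully in, at a hard stop. Needs about 3 N and stays in once pressed.
- start_top (a point): Centre of the top face of the start key, 30 mm square, 68 mm above the bench when out and 62 mm when in; it moves with the key.
- stop (a joint): Travel of the stop button in m: 0 out, 0.005 pressed. Sprung; not to be pressed.
- stop_top (a point): Centre of the top of the stop button, 40 mm across, 83 mm above the bench.
- glue: Glue bottle, 40 mm across, 75 mm high, loose; origin under its centre.
- jar: Glass screw jar, 42 mm across, 55 mm high, loose; origin under its centre.
- sander: Hand sanding block of cork and wood, 75 (x) by 38 by 34 mm, loose; origin under its centre.
- mallet: Hammer 260 mm long, lying loose along its x.
- screwdriver: Screwdriver 180 mm long with a blue handle, lying loose along its x.
- boat: Wooden model boat, about 200 mm long, with mast and sail up to 130 mm high, loose; origin under the hull.
- drill: Cordless drill standing on its battery, about 180 mm high, loose; origin under the battery.
Not all that is in view belongs to the job. Leave any green or yellow look-alike of the starter_box alone. Leave any purple look-alike of the gate_base alone.

How it is judged:
By the outcome, as a careful person would: the job done as asked, in the order asked, and still so for the second after the job is handed in, with the robot touching nothing.
It also fails if it takes over 54 s, if anything falls off the work surface, if the arm or the gripper's body presses on something with over 40 N, if the wrist force passes 120 N, or if a joint passes its speed limit or range.

ROBOT

A 6-joint arm with a two-finger parallel gripper is mounted at the origin on the work surface. World frame = base frame: x ahead of the robot, y to its left, z up, the work surface at z = 0. Lengths are in m, angles in degrees, forces in N, time in s.
With the tool pointing down it reaches from about 0.4 to 0.825 m from the base axis. Payload 7 kg.
Tool frame: the origin (TCP) lies midway between the tips of the shut fingers; the grasp point (between the pads) lies 19 mm behind it; z points along the fingers, y is the line along which they close (so a half turn about z gives the same grasp; the last joint's range is limited). The gripper opens to 88 mm and grips with 3 to 60 N. Pads are 19 mm wide; open, the fingers measure 130 mm over their backs; the gripper's body (78 mm by 193 mm) begins 47 mm behind the grasp point.
Start: joints at [81.881, 20.546, 0.682, 0, -70.136, -16.507], TCP at [0.281, 0.614, 0.227] pointing down, gripper open.
Joint ranges: [-176.03, 176.03], [-82.01, 121.73], [-58.28, 71.71], [-173.87, 95.51], [-174.79, -0.11], [-173.66, 173.66]. Speed limits (degrees/s): [136.94, 136.94, 172.46, 180, 180, 180].

INTERFACE

Orientations are given as [roll, pitch, yaw] about the fixed x, y, z axes, in that order (R = Rz(yaw) Ry(pitch) Rx(roll)).
In Python, from plant import ctrl, viewer, close_job gives the robot as it stands. The module is installed in compiled form; this text tells all that it offers.
- The arm moves only by the tool step_arm, never from a script. Its argument "moves" is a list that holds one entry, the list of rows, each a list of 5 numbers: the shift along the world's x, y, z in cm, then the turn about the world's z in rad, then the finger opening in cm, from 0 to 8.76. In form: [[[tx, ty, tz, twist, grip], ...]]. A call has 1 to 10 rows; each row shifts and turns the commanded pose from where the row before left it; what a row does not reach is not made up. A row lasts 1/10 s, in which the tool goes at most 50 mm and 8.59 degrees, less where a joint would pass 70% of its speed; a pose out of reach is approached as far as the arm can. A call with a gripper value outside its range is refused whole. The fingers move at their own pace and stop on an object; the grip force is fixed at half the most. Time passes only in rows, so rows that do not move let the fingers close. It gives the time, the measured TCP pose, the force, the opening and the grip force at its end, in the units of the state.
- ctrl.get_obs(): the state, without advancing time (a new reading comes with each control period).
- viewer.snapshot(name): name is "scene" or "top" or "wrist"; returns (picture, depth): 480x640x3 uint8, blue, green, red; 480x640 float32, m along the optical axis (not along the pixel's ray), 0 where there is no reading.
- viewer.camera_info(name): a dict with "camera_matrix" (3x3 intrinsics, pixels), "eye" and "orientation" of the camera in the world. Camera axes: x right, y down, z forward; pixel columns grow to the right and rows downward; lengths in m; the calibration is good to about 2 mm. The wrist camera is an equidistant fisheye: a pixel r from the principal point sees the ray r / f radians off the axis. A picture is of the moment at which its call begins: read the wrist's pose just before it. camera_info takes no time and is no camera call; for the wrist camera it gives the pose at the moment of the call.
- close_job(): hands the job in; it is judged then, once.
The state is a dict: "clock": time; "joint_pos": joint angles; "qvel": joint speeds; "tau": joint torques, N m; "tool_pos": TCP position; "orientation": TCP orientation; "force": force on the tool from outside, world axes, zero at the start; "moment": the same for the moment, N m; "opening": finger opening in m; "gripper_force": force on a finger pad.
Only numpy, scipy, OpenCV 4.12 (cv2) and the standard library are available. Lean on these libraries where they do the work, as an engineer would, in place of code of your own. Each camera call takes 0.05 s, during which the arm holds its last target. There are 200 camera calls.

## Working session

There is one attempt and no reset: what is moved stays moved. The work goes in short steps, Python scripts to look and compute and a tool call to move; the robot and the scene stay as the last step left them, time stands still between calls to the robot, and variables do not carry over. Pictures are saved under pics/ and viewed, at most 10 in all, crops included, and the job is handed in when it is done.

Besides the shell and the picture viewer there is one more tool, called after ">>>" by a JSON object that holds its "api" and its "payload". step_arm: Moves the arm, as the interface text tells. Its arguments: {"type":"object","properties":{"moves":{"type":"array","items":{"type":"array","items":{"type":"array","items":{"type":"number"}}}}},"required":["moves"]}

```bash
mkdir -p pics; cat > h.py <<'E'
import numpy as np, cv2
from plant import ctrl, viewer, close_job
def snap(n,f):
    ci=viewer.camera_info(n); im,d=viewer.snapshot(n); cv2.imwrite(f'pics/{f}.png',im); np.savez(f'pics/{f}.npz',im=im,d=d,K=ci['camera_matrix'],e=ci['eye'],o=np.array(ci['orientation']))
    return im,d,ci
E
python3 - <<'E'
from h import *
for n in('top','scene'):
    im,d,ci=snap(n,n+'0'); print(ci)
o=ctrl.get_obs(); print(o['clock'],o['tool_pos'],o['orientation'])
E
```

```text
{'camera_matrix': array([[567.58229543,   0.        , 314.72101986],
       [  0.        , 567.58229543, 237.10077167],
       [  0.        ,   0.        ,   1.        ]]), 'eye': array([ 0.35931839, -0.04134333,  1.34707193]), 'orientation': array([-172.3129027 ,   -1.01660418,  -88.34307112])}
{'camera_matrix': array([[526.16446265,   0.        , 325.42823933],
       [  0.        , 526.16446265, 238.28792033],
       [  0.        ,   0.        ,   1.        ]]), 'eye': array([1.33472431, 0.22270179, 0.82724527]), 'orientation': array([-131.41420042,    0.24495603,  107.23051514])}
0.1 [0.28110539 0.61317695 0.22570711] [ 1.79913463e+02 -6.28750745e-03 -2.46340539e+01]
```

View pics/top0.png

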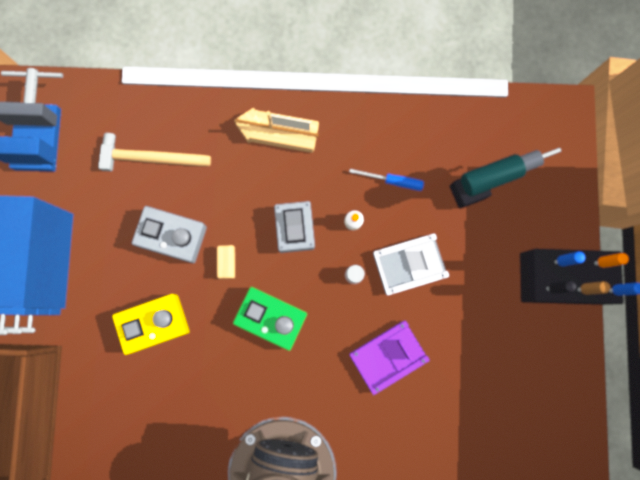

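View pics/scene0.png

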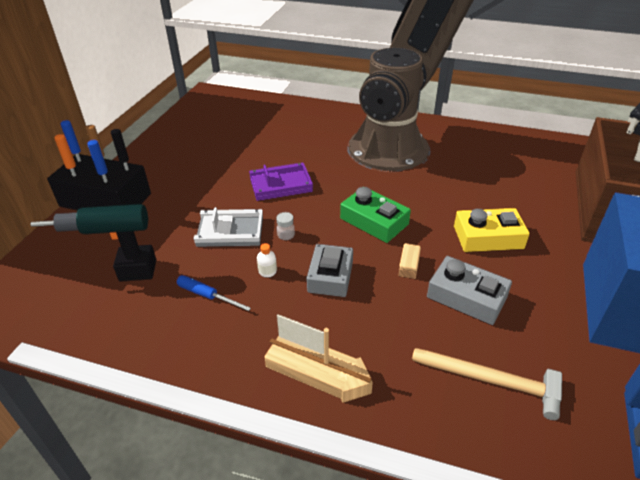

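```bash
cat >> h.py <<'E'
from scipy.spatial.transform import Rotation as R
def load(f): return np.load(f'pics/{f}.npz')
def proj(z,P):
    c=R.from_euler('xyz',z['o'],degrees=True).inv().apply(np.atleast_2d(P)-z['e']); return (c[:,:2]/c[:,2:])*z['K'][0,0]+z['K'][:2,2]
def ray(z,uv,h):
    uv=np.atleast_2d(np.float64(uv)); d=np.c_[(uv-z['K'][:2,2])/z['K'][0,0],np.ones(len(uv))]
    d=R.from_euler('xyz',z['o'],degrees=True).apply(d); return z['e']+d*((h-z['e'][2])/d[:,2])[:,None]
def pts(z,uv):
    uv=np.atleast_2d(uv); dep=z['d'][uv[:,1],uv[:,0]]
    d=np.c_[(uv-z['K'][:2,2])/z['K'][0,0],np.ones(len(uv))]*dep[:,None]
    return z['e']+R.from_euler('xyz',z['o'],degrees=True).apply(d)
E
python3 - <<'E'
from h import *
np.set_printoptions(precision=3,suppress=True)
o=ctrl.get_obs()
for f in('top0','scene0'):
    z=load(f); print(f,proj(z,[[0,0,0],[0,0,.2],o['tool_pos']]))
z=load('top0'); print(pts(z,np.array([[168,235],[150,229],[180,237],[295,225],[410,264],[100,300],[30,250],[284,440],[416,261],[394,268],[353,218],[355,274],[226,262]])))
t=z['im']
cv2.imwrite('pics/crop1.png',cv2.resize(t[180:400,100:460],None,fx=2.2,fy=2.2,interpolation=cv2.INTER_CUBIC))
E
```

```text
top0 [[281.35  473.141]
 [277.122 502.186]
 [-36.91  344.799]]
scene0 [[388.544 147.737]
 [394.108  83.721]
 [665.488 168.926]]
[[ 0.529  0.278  0.05 ]
 [ 0.54   0.315  0.066]
 [ 0.521  0.242  0.084]
 [ 0.56  -0.013  0.063]
 [ 0.482 -0.285  0.025]
 [ 0.377  0.44  -0.003]
 [ 0.471  0.52   0.191]
 [ 0.079 -0.004  0.031]
 [ 0.489 -0.298  0.027]
 [ 0.472 -0.249  0.011]
 [ 0.578 -0.145  0.074]
 [ 0.452 -0.154  0.054]
 [ 0.472  0.144  0.037]]
```

View pics/crop1.png

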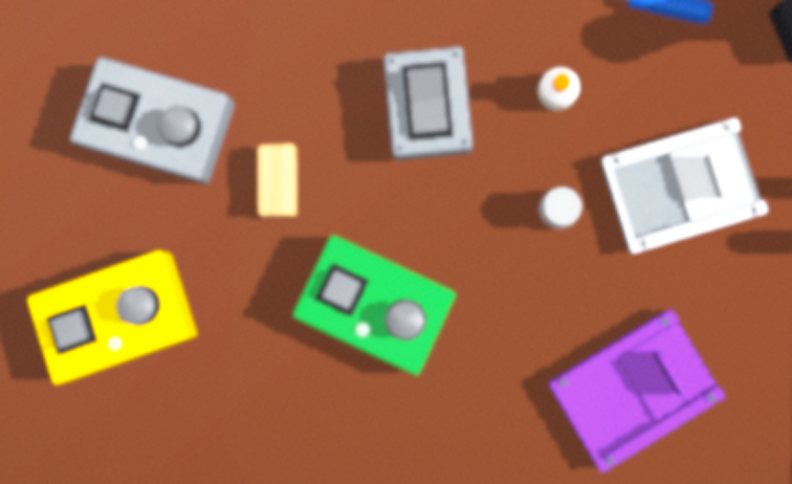

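Grey starter (168,235) fits; green (270,318) and yellow (151,323) are look-alikes. White-grey gate (410,264) fits; purple (390,357) is the look-alike. The crop confirms both. The gate's plate lies on the right with the bare base on the left, so it opens towards image left.

```bash
cat > m.py <<'E'
from h import *
np.set_printoptions(precision=3,suppress=True)
z=load('top0'); vv,uu=np.mgrid[:480,:640]; P=pts(z,np.c_[uu.ravel(),vv.ravel()])
def box(n,c,lo,hi,r):
    m=(np.hypot(*(P[:,:2]-c).T)<r)&(P[:,2]>lo)&(P[:,2]<hi)
    img=m.reshape(480,640).astype(np.uint8); k,lab,st,ce=cv2.connectedComponentsWithStats(img)
    b=1+np.argmax(st[1:,4]); q=P[lab.ravel()==b]
    rc=cv2.minAreaRect((q[:,:2]*1000).astype(np.float32)); print(n,len(q),rc,q[:,2].mean())
    return q
box('starter',[.53,.28],.042,.06,.1)
box('rocker',[.56,-.013],.04,.056,.08)
box('gate',[.482,-.285],.007,.06,.11)
for n,c,lo,hi,r in(('key',[.54,.315],.06,.075,.03),('stop',[.521,.242],.072,.1,.03),('tab',[.49,-.3],.036,.06,.06),('rock',[.56,-.01],.056,.08,.05)):
    q=box(n,c,lo,hi,r); print(q.mean(0),q.min(0),q.max(0))
q=P[(np.hypot(*(P[:,:2]-[.56,-.012]).T)<.045)]
for x in np.arange(.52,.61,.006):
    s=q[(abs(q[:,0]-x)<.003)&(abs(q[:,1]+.012)<.01)]; print(round(x,3),s[:,2].mean().round(4),end=' ')
s=load('scene0'); print(proj(s,[.49,-.3,.056]))
t=s['im'];cv2.imwrite('pics/crop2.png',np.hstack([cv2.resize(t[190:310,a:a+120],(390,390),interpolation=cv2.INTER_CUBIC) for a in(180,270)]))
E
python3 m.py
```

```text
starter 2132 ((532.8350219726562, 280.2491149902344), (145.50242614746094, 94.32926940917969), 74.99620819091797) 0.05158879419019886
rocker 1216 ((559.83935546875, -10.006790161132812), (110.93146514892578, 83.92596435546875), 7.403860092163086) 0.04796387353664913
gate 2813 ((481.33514404296875, -285.3020324707031), (104.0134048461914, 154.01902770996094), 18.379533767700195) 0.019822662832036868
key 179 ((540.8309936523438, 315.4881286621094), (32.58472442626953, 32.1019401550293), 75.64672088623047) 0.06720338611996206
[0.541 0.314 0.067] [0.524 0.298 0.06 ] [0.558 0.332 0.074]
stop 230 ((522.5414428710938, 244.6767578125), (35.94096374511719, 38.270973205566406), 63.043495178222656) 0.07901512846474011
[0.522 0.244 0.079] [0.504 0.226 0.073] [0.541 0.265 0.088]
tab 89 ((491.1011657714844, -315.25244140625), (49.740413665771484, 6.736323356628418), 18.854368209838867) 0.051564943782194464
[ 0.491 -0.315  0.052] [ 0.467 -0.325  0.036] [ 0.514 -0.305  0.06 ]
rock 442 ((559.6262817382812, -12.111785888671875), (67.2880859375, 39.633934020996094), 7.384984016418457) 0.0629806636043726
[ 0.56  -0.01   0.063] [ 0.525 -0.032  0.056] [0.595 0.01  0.076]
0.52 0.0491 0.526 0.0551 0.532 0.0601 0.538 0.0594 0.544 0.06 0.55 0.0598 0.556 0.0593 0.562 0.0612 0.568 0.0611 0.574 0.0645 0.58 0.067 0.586 0.0701 0.592 0.0696 0.598 0.0517 0.604 0.0475 [[220.49  213.971]]
```

View pics/crop2.png

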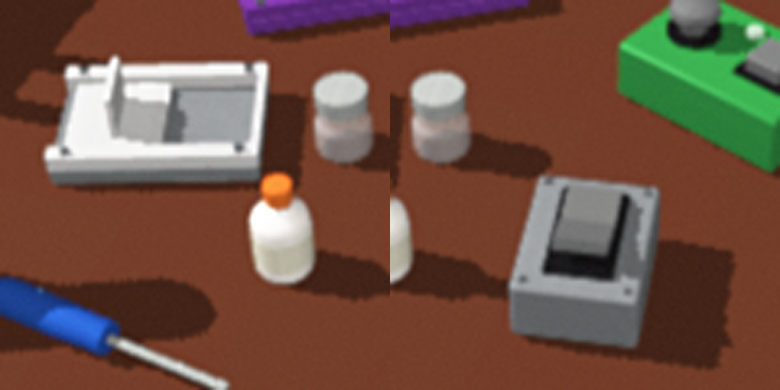

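```bash
cat >> m.py <<'E'
print()
def rep(n,m):
    q=P[m]; print(n,len(q),q.min(0),q.max(0))
X,Y,Z=P.T
rep('drill>.08',(Z>.08)&(X>.5)&(Y<-.25)&(X<.9)); rep('drill>.02',(Z>.02)&(X>.53)&(Y<-.33)&(X<.8)&(Y>-.7))
rep('blue',(Z>.1)&(Y>.38)&(Y<.8)&(X>.2)&(X<.7)); rep('boat',(Z>.08)&(X>.65)&(abs(Y-.05)<.15))
for p in [(455,195),(470,190),(490,180),(520,168),(535,160)]: print(p,pts(z,np.array([p])))
u=np.array([-.32,.948]); t=np.array([.491,-.315])
print(t-.0346*0-u*.03, t+u*.07)
print(load('scene0')['e'])
E
python3 m.py|tail -11
```

```text
drill>.08 2531 [ 0.5   -0.749  0.08 ] [ 0.732 -0.371  0.2  ]
drill>.02 2454 [ 0.531 -0.589  0.02 ] [ 0.732 -0.331  0.184]
blue 7287 [0.2   0.516 0.1  ] [0.7   0.648 0.206]
boat 294 [ 0.783 -0.038  0.08 ] [0.802 0.058 0.134]
(455, 195) [[ 0.65  -0.391  0.025]]
(470, 190) [[ 0.631 -0.386  0.165]]
(490, 180) [[ 0.651 -0.425  0.179]]
(520, 168) [[ 0.681 -0.491  0.174]]
(535, 160) [[ 0.359 -0.041  1.347]]
[ 0.501 -0.343] [ 0.469 -0.249]
[1.335 0.223 0.827]
```

>>> {"api": "step_arm", "payload": {"moves": [[[0, 0, 4, 0, 0], [0.5, -4.6, 1, 0, 0], [1, -4.8, 0, 0, 0], [1, -4.8, 0, 0, 0], [1, -4.8, 0, 0, 0], [1, -4.8, 0, 0, 0], [1, -4.8, 0, 0.125, 0], [1, -4.8, 0, 0.125, 0], [1, -4.8, 0, 0.125, 0], [1, -4.8, 0, 0.125, 0]]]}}

```text
clock: 1.1
tool_pos: [0.3659, 0.1815, 0.2766]
orientation: [-180.0, -0.0, 4.4]
force: [1.1, -0.1, 1.1]
opening: 0.0131
gripper_force: 0.0
```

>>> {"api": "step_arm", "payload": {"moves": [[[1.3, -4.7, 0, 0.122, 0], [1.3, -4.7, 0, 0.122, 0], [1.3, -4.7, 0, 0, 0], [1.3, -4.7, 0, 0, 0], [1.3, -4.7, 0, 0, 0], [1.3, -4.7, 0, 0, 0], [1.3, -4.7, 0, 0, 0], [1.3, -4.7, 0, 0, 0], [1.3, -4.7, 0, 0, 0], [1.3, -4.7, 0, 0, 0]]]}}

```text
clock: 2.1
tool_pos: [0.4947, -0.2818, 0.2762]
orientation: [-180.0, 0.0, 17.0]
force: [1.0, 1.4, -0.1]
opening: 0.0001
gripper_force: 0.0
```

>>> {"api": "step_arm", "payload": {"moves": [[[0.6, -4.4, 0, 0, 0], [0.3, -2.0, -2, 0, 0], [0, 0, -4, 0, 0], [0, 0, -4, 0, 0], [0, 0, -3, 0, 0], [0, 0, 0, 0, 0], [0, 0, 0, 0, 0]]]}}

```text
clock: 2.8
tool_pos: [0.5039, -0.3438, 0.1469]
orientation: [-180.0, 0.1, 17.0]
force: [0.7, -0.3, 0.8]
opening: 0.0007
gripper_force: 0.0
```

```bash
python3 - <<'E'
from h import *
im,d,ci=snap('wrist','w1'); print(ci); o=ctrl.get_obs(); print(o)
E
```

```text
{'camera_matrix': array([[371.64829954,   0.        , 322.7355216 ],
       [  0.        , 371.64829954, 235.48775529],
       [  0.        ,   0.        ,   1.        ]]), 'eye': array([ 0.57258535, -0.32312226,  0.30541227]), 'orientation': array([ 1.64358890e+02, -2.80342660e-02, -7.29497289e+01])}
{'clock': 2.85, 'joint_pos': array([-1.59587908e+01,  1.79694829e+01, -1.39345693e+01,  4.62762048e-02,
       -5.80052678e+01,  1.22966054e+02]), 'qvel': array([ 0.15091067, -1.04064402,  0.6936643 ,  0.00242569,  0.25547223,
       -0.03366685]), 'tau': array([-1.24802906e-01, -4.98433900e+01,  2.52511328e+01,  5.90215132e+00,
        2.15752947e-02,  1.35588361e-03]), 'tool_pos': array([ 0.50469279, -0.34408318,  0.14813376]), 'orientation': array([ 1.79917701e+02, -5.46959640e-02,  1.70317901e+01]), 'force': array([ 0.89347804, -0.10330402,  1.69262088]), 'moment': array([-0.05280332, -0.06045687,  0.038047  ]), 'gripper_force': 0.0, 'opening': 0.00043519867152822206}
```

View pics/w1.png

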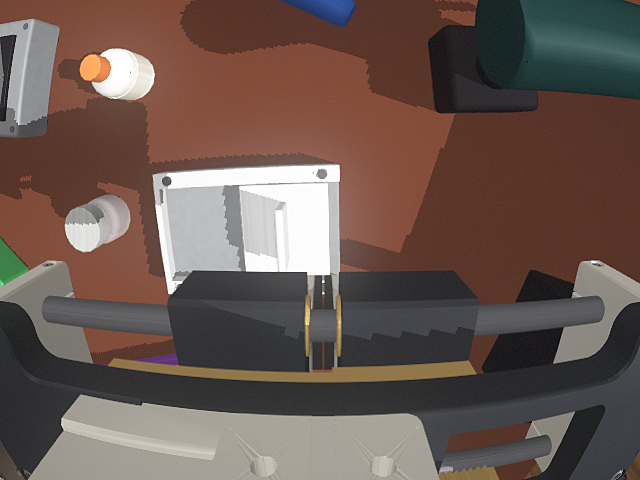

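The wrist view shows the tab's top edge at (280,235), with the shut fingers centred at (323,300) to the right, which is its −y side. The drill at (560,40) is well clear.

>>> {"api": "step_arm", "payload": {"moves": [[[0.1, -1.4, -2, 0.025, 0], [0, 0, -3.5, 0, 0], [0, 0, -3.5, 0, 0], [0, 0, -2.4, 0, 0], [0, 0, 0, 0, 0], [-0.3, 0.95, 0, 0, 0], [-0.2, 0.6, 0, 0, 0], [-0.2, 0.6, 0, 0, 0], [-0.2, 0.6, 0, 0, 0]]]}}

```text
clock: 3.75
tool_pos: [0.4969, -0.33, 0.0344]
orientation: [179.9, -0.2, 18.5]
force: [1.0, -3.2, 2.7]
opening: 0.0006
gripper_force: 1.7
```

>>> {"api": "step_arm", "payload": {"moves": [[[-0.25, 0.76, 0, 0, 0], [-0.25, 0.76, 0, 0, 0], [-0.25, 0.76, 0, 0, 0], [-0.25, 0.76, 0, 0, 0], [-0.25, 0.76, 0, 0, 0], [-0.16, 0.47, 0, 0, 0]]]}}

```text
clock: 4.35
tool_pos: [0.4816, -0.2866, 0.0325]
orientation: [180.0, -0.0, 18.5]
force: [2.4, -1.9, 2.3]
opening: 0.0007
gripper_force: 1.6
```

>>> {"api": "step_arm", "payload": {"moves": [[[-0.1, 0.28, 0, 0, 0], [-0.1, 0.28, 0, 0, 0], [-0.1, 0.28, 0, 0, 0], [-0.06, 0.19, 0, 0, 0]]]}}

```text
clock: 4.75
tool_pos: [0.478, -0.277, 0.0324]
orientation: [-180.0, 0.0, 18.4]
force: [2.2, -1.2, 1.6]
opening: 0.0003
gripper_force: 1.4
```

>>> {"api": "step_arm", "payload": {"moves": [[[-0.08, 0.24, 0, 0, 0], [-0.06, 0.19, 0, 0, 0], [-0.06, 0.19, 0, 0, 0], [0, 0, 0, 0, 0]]]}}

```text
clock: 5.15
tool_pos: [0.478, -0.2756, 0.0328]
orientation: [179.6, -0.1, 18.5]
force: [7.1, -36.2, -13.9]
opening: 0.0001
gripper_force: 16.7
```

>>> {"api": "step_arm", "payload": {"moves": [[[0.3, -0.9, 0, 0, 0], [0.5, -1.5, 0, 0, 0], [0, 0, 3, 0, 0], [0, 0, 5, 0, 0], [0, 0, 5, 0, 0], [1.5, 4.4, 0, 0, 0], [1.5, 4.4, 0, -0.1, 0], [1.5, 4.4, 0, -0.09, 0], [1.5, 4.4, 0, 0, 0]]]}}

```text
clock: 6.05
tool_pos: [0.5437, -0.1175, 0.1624]
orientation: [-180.0, 0.1, 7.3]
force: [0.7, -0.7, -0.5]
opening: 0.0003
gripper_force: 0.0
```

```bash
python3 - <<'E'
from h import *
np.set_printoptions(precision=3,suppress=True)
o=ctrl.get_obs(); print(o['clock'],o['tool_pos'],o['orientation'],o['force'])
im,d,ci=snap('top','top1'); s,_,_=snap('scene','scene1')
a=cv2.resize(im[200:320,330:480],(450,360)); b=cv2.resize(s[170:270,170:290],(432,360))
cv2.imwrite('pics/c3.png',cv2.resize(np.hstack([a,b]),None,fx=.9,fy=.9))
z=load('top1'); v,u=np.mgrid[:480,:640]; P=pts(z,np.c_[u.ravel(),v.ravel()])
q=P[(P[:,2]>.036)&(P[:,2]<.062)&(np.hypot(*(P[:,:2]-[.47,-.26]).T)<.05)]; print(len(q),q.mean(0)); t=q.mean(0)[:2]-[.491,-.315]; print('travel',t@[-.32,.948])
E
```

```text
6.05 [ 0.544 -0.117  0.162] [-179.96     0.08     7.328] [ 0.71  -0.722 -0.52 ]
80 [ 0.471 -0.257  0.052]
travel 0.06131287262699157
```

View pics/c3.png

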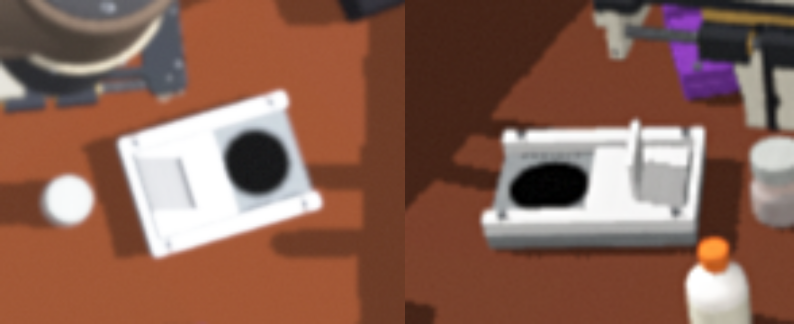

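The round hole lies fully bare (left half at (257,162), right half at (550,185)), so the gate is at its stop. Next is the rocker.

>>> {"api": "step_arm", "payload": {"moves": [[[1.4, 3.8, 0, 0, 0], [1.4, 3.8, 0, 0, 0], [1.2, 3.45, 0, 0, 0], [0, 0, -3, 0, 0], [0, 0, -3, 0, 0], [0, 0, -1.9, 0, 0], [0, 0, 0, 0, 0]]]}}

```text
clock: 6.85
tool_pos: [0.5814, -0.0093, 0.0802]
orientation: [180.0, 0.4, 7.5]
force: [0.1, -0.2, 0.7]
opening: 0.0006
gripper_force: 0.0
```

>>> {"api": "step_arm", "payload": {"moves": [[[0.2, 0.2, -0.4, 0, 0], [0, 0, -0.3, 0, 0], [0, 0, -0.3, 0, 0], [0, 0, -0.3, 0, 0], [0, 0, -0.3, 0, 0], [0, 0, -0.2, 0, 0], [0, 0, 0, 0, 0]]]}}

```text
clock: 7.55
tool_pos: [0.5866, -0.0063, 0.0658]
orientation: [-180.0, -0.1, 7.6]
force: [2.0, 0.4, 2.2]
opening: 0.0003
gripper_force: 1.3
```

>>> {"api": "step_arm", "payload": {"moves": [[[0, 0, -0.2, 0, 0], [0, 0, -0.2, 0, 0], [0, 0, -0.1, 0, 0], [0, 0, 0, 0, 0]]]}}

```text
clock: 7.95
tool_pos: [0.5858, -0.0065, 0.0603]
orientation: [180.0, 0.0, 7.5]
force: [1.2, -0.1, 2.3]
opening: 0.0005
gripper_force: 1.1
```

>>> {"api": "step_arm", "payload": {"moves": [[[0, 0, -0.1, 0, 0], [0, 0, -0.1, 0, 0], [0, 0, 0, 0, 0]]]}}

```text
clock: 8.25
tool_pos: [0.5859, -0.0065, 0.0599]
orientation: [180.0, 0.0, 7.6]
force: [-2.7, 1.0, 15.1]
opening: 0.0008
gripper_force: 7.7
```

>>> {"api": "step_arm", "payload": {"moves": [[[0, 0, -0.07, 0, 0], [0, 0, 3, 0, 0], [0, 0, 4, 0, 0], [0, 0, 3, 0, 0], [-0.6, 4.5, 0, 0, 0], [-0.6, 4.6, 0, 0, 0], [-0.6, 4.6, 0, 0, 0], [-0.6, 4.6, 0, 0, 0], [-0.6, 4.6, 0, 0, 0], [-0.6, 4.6, 0, 0, 0]]]}}

```text
clock: 9.25
tool_pos: [0.5484, 0.2695, 0.157]
orientation: [179.9, 0.2, 7.5]
force: [1.1, -0.0, -0.9]
opening: 0.0002
gripper_force: 0.0
```

```bash
python3 - <<'E'
from h import *
np.set_printoptions(precision=4,suppress=True)
im,d,ci=snap('scene','scene2'); o=ctrl.get_obs(); print(o['clock'],o['tool_pos'],o['force'])
z0=load('scene0');z=load('scene2')
for n,zz in(('before',z0),('after',z)):
    v,u=np.mgrid[:480,:640];P=pts(zz,np.c_[u.ravel(),v.ravel()])
    for k in(-24,24):
        c=np.array([.5598,-.0105])+k/1000*np.array([.992,.129]); m=np.hypot(*(P[:,:2]-c).T)<.006; print(n,k,np.median(P[m,2]),m.sum())
cv2.imwrite('pics/c4.png',cv2.resize(im[200:340,270:530],(780,420),interpolation=cv2.INTER_CUBIC))
E
```

```text
9.3 [0.5485 0.2754 0.1569] [2.7369 5.6176 2.137 ]
before -24 0.060907753129408104 19
before 24 0.053558473308231824 23
after -24 0.07089158952355745 19
after 24 0.06047669475577355 17
```

View pics/c4.png

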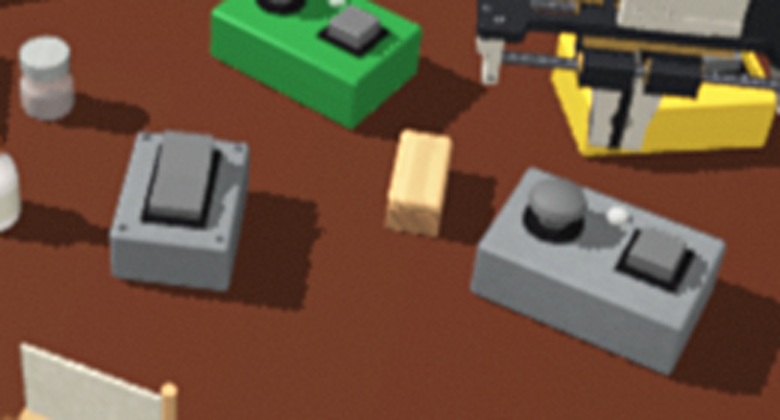

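The rocker at (180,180) now lies level at the near end (60 mm at its press point). The starter key at (655,255) is untouched and next.

>>> {"api": "step_arm", "payload": {"moves": [[[-0.4, 2.0, 0, 0, 0], [-0.3, 2.0, 0, 0, 0], [0, 0, -2.8, 0, 0], [0, 0, -2.8, 0, 0], [0, 0, -2.2, 0, 0], [0, 0, 0, 0, 0]]]}}

```text
clock: 9.9
tool_pos: [0.5411, 0.3067, 0.0763]
orientation: [179.8, 0.3, 7.5]
force: [0.7, -0.6, -0.6]
opening: 0.0004
gripper_force: 0.0
```

>>> {"api": "step_arm", "payload": {"moves": [[[0.1, 0.8, 0, 0, 0], [0, 0, -0.3, 0, 0], [0, 0, -0.3, 0, 0], [0, 0, -0.3, 0, 0], [0, 0, -0.2, 0, 0], [0, 0, -0.2, 0, 0], [0, 0, 0, 0, 0]]]}}

```text
clock: 10.6
tool_pos: [0.5441, 0.3165, 0.0668]
orientation: [180.0, -0.0, 7.5]
force: [-0.5, -0.2, -0.1]
opening: 0.0007
gripper_force: 0.0
```

>>> {"api": "step_arm", "payload": {"moves": [[[0, 0, -0.1, 0, 0], [0, 0, -0.1, 0, 0], [0, 0, 0, 0, 0]]]}}

```text
clock: 10.9
tool_pos: [0.5441, 0.3166, 0.0649]
orientation: [-180.0, -0.0, 7.5]
force: [-0.7, 0.3, 2.6]
opening: 0.0004
gripper_force: 0.9
```

>>> {"api": "step_arm", "payload": {"moves": [[[0, 0, -0.1, 0, 0], [0, 0, -0.1, 0, 0], [0, 0, -0.1, 0, 0], [0, 0, 0, 0, 0]]]}}

```text
clock: 11.3
tool_pos: [0.5442, 0.3165, 0.0623]
orientation: [180.0, -0.0, 7.6]
force: [-2.2, -1.4, 6.5]
opening: 0.0005
gripper_force: 3.2
```

>>> {"api": "step_arm", "payload": {"moves": [[[0, 0, -0.05, 0, 0], [0, 0, -0.05, 0, 0], [0, 0, 0, 0, 0]]]}}

```text
clock: 11.6
tool_pos: [0.5442, 0.3166, 0.0622]
orientation: [-180.0, -0.0, 7.6]
force: [-5.1, -3.3, 13.1]
opening: 0.0006
gripper_force: 6.5
```

>>> {"api": "step_arm", "payload": {"moves": [[[0, 0, -0.05, 0, 0], [0, 0, 0, 0, 0], [0, 0, 3, 0, 0], [0, 0, 4, 0, 0], [0, 0, 4, 0, 0], [-1, -2, 4, 0, 0], [-3, -3, 2, 0, 0], [-3, -3, 0, 0, 0], [-3, -3, 0, 0, 0], [0, 0, 0, 0, 0]]]}}

```text
clock: 12.6
tool_pos: [0.4409, 0.2035, 0.2308]
orientation: [-179.9, 0.0, 7.5]
force: [1.1, 0.7, 0.4]
opening: 0.0001
gripper_force: 0.0
```

```bash
python3 - <<'E'
from h import *
np.set_printoptions(precision=4,suppress=True)
im,d,ci=snap('scene','scene3'); o=ctrl.get_obs(); print(o['clock'],o['tool_pos'],o['force'])
for n in('scene0','scene2','scene3'):
    zz=load(n); v,u=np.mgrid[:480,:640];P=pts(zz,np.c_[u.ravel(),v.ravel()])
    for c in([.542,.315],[.5225,.2445],[.5838,-.0074]): m=np.hypot(*(P[:,:2]-c).T)<.008; print(n,c,P[m,2].max() if m.any() else 0,np.median(P[m,2]))
E
```

```text
12.65 [0.4427 0.2052 0.231 ] [ 0.0095  0.6722 -0.1134]
scene0 [0.542, 0.315] 0.07020717570412915 0.06793644841201107
scene0 [0.5225, 0.2445] 0.08460736977909677 0.08223015154838414
scene0 [0.5838, -0.0074] 0.07128028705668832 0.06483056415788419
scene2 [0.542, 0.315] 0.5979961656617128 0.322839178034631
scene2 [0.5225, 0.2445] 0.2644401484024089 0.0824049753005931
scene2 [0.5838, -0.0074] 0.0616739948431706 0.06014648619431051
scene3 [0.542, 0.315] 0.0634102044281949 0.061449869390943546
scene3 [0.5225, 0.2445] 0.08430617410167052 0.08230021964296852
scene3 [0.5838, -0.0074] 0.06303067404530616 0.060042579542435526
```

View pics/scene3.png

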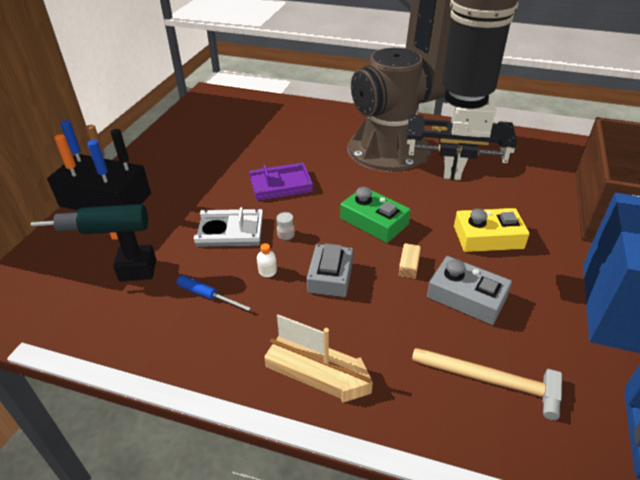

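The gate hole is bare at (213,226), the rocker is level at 60 mm (331,260), and the key stays in at 61.5 mm (488,286). The stop button is untouched, nothing has shifted, and the arm is clear.

```bash
python3 -c "
from plant import close_job; print(close_job())"
```

```text
the job is handed in; nothing more can be done
None
```

The job is done and handed in at about 12.7 s: the gate is fully open, then the rocker was pressed on, then the start key was pressed and stays in; the stop button was not touched and the arm finished clear.

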